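# Pin the grip post's foot and hold a square in its corner

### The job

Take the steel locking pin out of its wooden block, push it fully home in the open hole of the grip post's foot plate and let go of it. Then pick up the square by its wooden handle, stand it on the foot plate and press it into the corner between the plate's long free part and the post, straight out from the post, until its underside sits flat on the plate and the edge of its blade lies flat against the post, and finish while still gripping it and pressing it firmly there. Leave the other things on the bench where they are.

Things in the scene. Friction and masses are not known exactly. Their poses are not given: they have to be found in the camera images.
- stand: The fixed grip-installation fixture. Origin: centre of the underside of its foot plate, on the bench. z up; x points level from the post along the length of the plate, so away from the post's working face. Foot plate 240 mm (x) by 170 mm (y) by 18 mm thick. Turned differently about the vertical each time.
- foot: The aluminium foot plate of the fixture (same origin and axes as the stand; upper face 18 mm above the bench). One open hole, see pin_hole; three bolt heads 16 mm wide stand 3 mm high at its other corners.
- post: The chrome square post fixed on the foot plate, same origin and axes as the stand: 50 by 50 mm, x from -115 to -65 mm, y from -5 to 45 mm, its flat faces reaching 120 mm above the plate; the round bayonet socket on top reaches 170 mm above the bench. Its working face is the flat one at x = -65 mm, which looks along +x over the long free part of the plate.
- corner (a point): Point on the upper face of the foot plate at the bottom middle of the post's working face (stand frame -65, 20, 18 mm). Axes as the stand: x straight out from the face, y along the face (which spans y -25 to 25 mm here), z up the post.
- pin_hole (a point): Centre of the mouth of the hole through the foot plate, on its upper face (stand frame 95, -45, 18 mm). 13 mm wide straight hole with a 2 mm chamfer, 18 mm deep down to the bench. Axes as the stand.
- pin_block: Fixed dark wooden block, 50 by 50 by 22 mm high, with a 13 mm hole in which the pin is parked. Origin: centre of its underside.
- pin: Loose steel locking pin, 80 g, parked upright in its block. Origin: centre of its collar's underside; z up. Shank below: 10 mm diameter, 16 mm long, last 6 mm tapering to 5 mm. Collar 24 mm in diameter, 5 mm thick. Round grip above: 18 mm in diameter, 5 to 42 mm above the origin. The collar rests on the block at first, on the foot plate when home.
- square: Loose L-shaped shop square, 300 g, standing on its stock. Origin: outer corner (heel) of the L at the underside; x along the stock to its toe, y across, z up the blade. Stock 140 x 28 x 20 mm high; blade x 0 to 24 mm, 8 mm thick, 105 mm tall from the underside, outer edge at x = 0. Pressed home, origin on the post face at plate level, x and z along the corner's. Centre of mass about x 62, z 27 mm.
- sq_grip (a point): Middle of the wooden handle standing on the square's stock: 82 mm from the heel along x, 55 mm above the underside. The handle is 34 mm long (x 65 to 99 mm), 16 mm thick (y) and spans z 20 to 75 mm. Axes as the square.
- sq_top (a point): Point on the outer edge of the square's blade, 100 mm above the heel. Axes as the square.
- sq_toe (a point): Point on the underside of the square at the far end of the stock, 140 mm from the heel. Axes as the square.
- putter_grip: Teal rubber putter grip lying on the bench, about 260 mm long and 30 mm high; origin at its underside's middle; not to be disturbed.
- hosel_sleeve: Small aluminium tube standing on end, 16 mm in diameter, 40 mm high; origin at its underside; not to be disturbed.
- ferrule: Small black ring standing on end, 17 mm in diameter, 22 mm high; origin at its underside; not to be disturbed.
- putter_head: Matte silver putter head on the bench, 115 mm long, with a 70 mm high hosel stub; origin at its underside; not to be disturbed.
- tape_roll: Roll of tape lying flat, 90 mm in diameter, 24 mm high; origin at its underside; not to be disturbed.
- bottle: White bottle with a black cap, 54 mm in diameter, 130 mm high; origin at its underside; not to be disturbed.
- shaft_clamp: Black rubber shaft clamp block, 60 by 70 by 40 mm high with a groove; origin at its underside; not to be disturbed.

How it is judged:
By the outcome, as a careful person would: the job done as asked, in the order asked, and still so for the second after the job is handed in, while the arm keeps its last pose, push and grip.
It also fails if it takes over 61 s, if anything falls off the work surface, if the arm or the gripper's body presses on something with over 40 N, if the wrist force passes 120 N, or if a joint passes its speed limit or range.

### The arm

A 6-joint arm with a two-finger parallel gripper is mounted at the origin on the work surface. World frame = base frame: x ahead of the robot, y to its left, z up, the work surface at z = 0. Lengths are in m, angles in degrees, forces in N, time in s.
With the tool pointing down it reaches from about 0.25 to 0.725 m from the base axis. Payload 9.7 kg.
Tool frame: the origin (TCP) lies at the very end of the fingers, on their centre line; the grasp point (between the pads) lies 19 mm behind it; z points along the fingers, y is the line along which they close (so a half turn about z gives the same grasp; the last joint's range is limited). The gripper opens to 85 mm and grips with 20 to 120 N. Pads are 22 mm wide; open, the fingers measure 114 mm over their backs; the gripper's body (76 mm by 85 mm) begins 54 mm behind the grasp point. The pads swing forward as they close: fully open they stand 13 mm farther back than shut.
Start: joints at [66.349, 4.979, 10.078, 95.1, 0, 90], TCP at [0.221, 0.504, 0.231] pointing down, gripper open.
Joint ranges: [-179.16, 179.16], [-48.56, 103.87], [-65.8, 70.77], [-126.05, 130.52], [-82.76, 87.17], [-180, 180]. Speed limits (degrees/s): [127.2, 127.2, 147.25, 180, 180, 180].

### API

Orientations are given as [roll, pitch, yaw] about the fixed x, y, z axes, in that order (R = Rz(yaw) Ry(pitch) Rx(roll)).
In Python, from workcell import telemetry, optics, workorder gives the robot as it stands.
- The arm moves only by the shell command python3 -m handwheel 'ROWS' [FORCE]. ROWS is JSON, a list of rows, each an object of numbers: "tx", "ty", "tz": the shift along the tool's x, y, z in m; "ax", "ay", "az": the turn, a rotation vector about the tool's x, y, z in degrees; "jaw": the gripper command: -1 is shut, 1 is fully open, values between are in proportion. A call has exactly 10 rows; each row shifts and turns the commanded pose from where the row before left it, along the tool's axes as they then stand; what a row does not reach is not made up. A row lasts 1/8 s, in which the tool goes at most 62.5 mm and 10.7 degrees, less where a joint would pass 70% of its speed; a pose out of reach is approached as far as the arm can. A call is refused whole if a number of a shift passes 0.0625 or a number of a turn 10.7, either way. A call with a gripper value outside its range is refused whole. The fingers move at their own pace and stop on an object; FORCE is the grip in N (left out, the last holds). Time passes only in rows, so rows that do not move let the fingers close, or fill a call up. It gives the time, the measured TCP pose, the force, the opening and the grip force at its end, in the units of the state.
- telemetry.get_obs(): the state, without advancing time (a new reading comes with each control period).
- optics.camera(name): name is "scene" or "top" or "wrist"; returns a dict with "color" (480x640x3 uint8, red, green, blue), "K" (3x3 intrinsics, pixels), "k1" (the pictures are not rectified: a ray, as slopes to the right and down, at radius r is drawn at 1 + k1 r^2 times it, then the intrinsics apply), "extrinsics" (4x4, takes a point from camera to world coordinates); the wrist camera has in their place "mount" (4x4, takes a point from camera to tool coordinates, whose origin is the TCP and whose axes are the flange's). Camera axes: x right, y down, z forward; pixel columns grow to the right and rows downward; lengths in m; the calibration is good to about 2 mm. A picture is of the moment at which its call begins: read the wrist's pose just before it. There is no depth.
- workorder.job_done(): hands the job in; it is judged then, once.
The state is a dict: "time": time; "q": joint angles; "qd": joint speeds; "joint_efforts": joint torques, N m; "ee_pos": TCP position; "tcp_rot": TCP orientation; "wrist_force": force on the tool from outside, world axes, zero at the start; "torque": the same for the moment, N m; "opening": finger opening in m; "grasp_force": force on a finger pad.
Only numpy, scipy, OpenCV 4.12 (cv2) and the standard library are available. Lean on these libraries where they do the work, as an engineer would, in place of code of your own. Each camera call takes 0.05 s, during which the arm holds its last target. There are 200 camera calls.

## Working session

There is one attempt and no reset: what is moved stays moved. The work goes in short steps, Python scripts to look and compute and a shell command to move; the robot and the scene stay as the last step left them, time stands still between calls to the robot, and variables do not carry over. Pictures are saved under pics/ and viewed, at most 10 in all, crops included, and the job is handed in when it is done.

```bash
ls; mkdir -p pics; cat > h.py <<'E'
import numpy as np, cv2
from scipy.spatial.transform import Rotation as Ro
from workcell import telemetry, optics, workorder
def shot(name,fn=None):
    o=telemetry.get_obs(); c=optics.camera(name)
    if name=="wrist":
        T=np.eye(4);T[:3,:3]=Ro.from_euler('xyz',o['tcp_rot'],degrees=True).as_matrix();T[:3,3]=o['ee_pos']
        c['E']=T@np.array(c['mount'])
    else: c['E']=np.array(c['extrinsics'])
    c['K']=np.array(c['K'])
    if fn: cv2.imwrite('pics/'+fn,c['color'][:,:,::-1])
    return c
def ray(c,uv):
    K=c['K'];d=np.array([(uv[0]-K[0,2])/K[0,0],(uv[1]-K[1,2])/K[1,1]]);x=d.copy()
    for _ in range(20): x=d/(1+c['k1']*(x@x))
    return c['E'][:3,3],c['E'][:3,:3]@np.array([x[0],x[1],1])
def plane(c,uv,z):
    o,d=ray(c,uv);return o+d*(z-o[2])/d[2]
def proj(c,p):
    q=np.linalg.inv(c['E'])@np.append(p,1);x=q[:2]/q[2];x=x*(1+c['k1']*(x@x))
    return c['K'][:2,:2]@x+c['K'][:2,2]
def tool(p):
    o=telemetry.get_obs();return Ro.from_euler('xyz',o['tcp_rot'],degrees=True).inv().apply(np.array(p)-o['ee_pos'])
E
python3 - <<'E'
from h import *
import pickle
o=telemetry.get_obs();print(o)
C={n:shot(n,n+'0.png') for n in('scene','top')}
for n in C: print(n,C[n]['E'].round(3).tolist(),C[n]['K'].tolist(),C[n]['k1'])
pickle.dump(C,open('c0.pkl','wb'))
E
```

```text
pics
{'time': 0.0, 'q': array([6.63475389e+01, 5.00878920e+00, 1.00325460e+01, 9.50989922e+01,
       1.28180591e-04, 8.99998607e+01]), 'qd': array([ 0.0727001 ,  0.02828239, -0.03756083, -0.0086803 , -0.00577835,
        0.02568366]), 'joint_efforts': array([ 5.30113412e-04, -5.20384347e+01,  4.64808261e+01,  1.61748257e-02,
        4.29493309e-05,  1.40380183e-05]), 'ee_pos': array([0.22055664, 0.50357845, 0.23058815]), 'tcp_rot': array([-1.79924765e+02, -1.28363332e-04,  1.56347678e+02]), 'wrist_force': array([0.14179953, 0.83963035, 0.31676737]), 'torque': array([-0.05961773,  0.01233564, -0.0319893 ]), 'grasp_force': 0.0, 'opening': 0.08510616452484224}
scene [[0.289, 0.7, -0.653, 1.222], [0.957, -0.208, 0.2, -0.291], [0.004, -0.683, -0.73, 0.879], [0.0, 0.0, 0.0, 1.0]] [[535.11834229198, 0.0, 323.8337204166715], [0.0, 535.11834229198, 239.81526492372768], [0.0, 0.0, 1.0]] -0.06378774495604575
top [[-0.006, -0.977, 0.213, 0.307], [-1.0, 0.006, 0.0, -0.099], [-0.002, -0.213, -0.977, 1.187], [0.0, 0.0, 0.0, 1.0]] [[486.736321009562, 0.0, 320.7908610947051], [0.0, 486.736321009562, 241.47621625168864], [0.0, 0.0, 1.0]] -0.02092660572155988
```

View pics/top0.png

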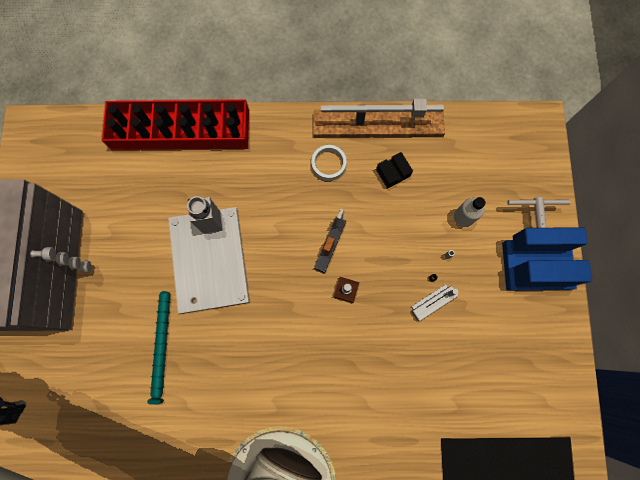

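View pics/scene0.png

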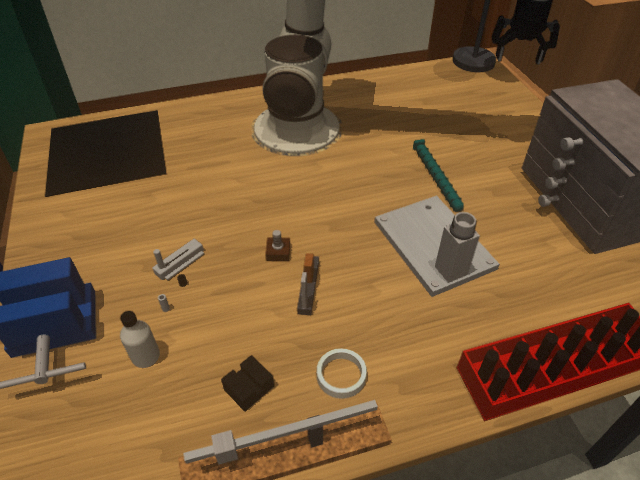

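The top view shows the plate at about (210,260), with its hole at (194,300) and the post at (203,215). The pin and its block are at (347,289). The square runs from the blade at (340,213) to the toe at (320,270), with the handle at (329,244). I'll measure these.

```bash
python3 - <<'E'
from h import *
import pickle
C=pickle.load(open('c0.pkl','rb'));c=C['top'];im=c['color']
hsv=cv2.cvtColor(im,cv2.COLOR_RGB2HSV)
m=((hsv[:,:,1]<50)&(hsv[:,:,2]>110)).astype(np.uint8)
m[:, :160]=0;m[:,260:]=0;m[:195]=0;m[320:]=0
k=max(cv2.findContours(m,0,2)[0],key=cv2.contourArea)
q=cv2.approxPolyDP(cv2.convexHull(k),4,True)[:,0];print(q.tolist())
for p in q: print(p,plane(c,p,.018).round(4))
for n,p,z in[('hole',(194,300),.018),('pin',(347,287),.064),('grip',(329.5,243),.075),('sqtoe',(320,270),.02),('bladetop',(340,213),.105),('post',(199,207),.17)]: print(n,plane(c,p,z).round(4))
big=cv2.resize(im[190:320,155:385],None,fx=3.4,fy=3.4,interpolation=cv2.INTER_CUBIC);cv2.imwrite('pics/z.png',big[:,:,::-1])
E
```

```text
[[235, 207], [248, 301], [179, 312], [169, 218]]
[235 207] [0.6514 0.1157 0.018 ]
[248 301] [0.417  0.0772 0.018 ]
[179 312] [0.3916 0.2416 0.018 ]
[169 218] [0.6241 0.2795 0.018 ]
hole [0.4201 0.2071 0.018 ]
pin [ 0.4436 -0.1581  0.064 ]
grip [ 0.5457 -0.1185  0.075 ]
sqtoe [ 0.4907 -0.0958  0.02  ]
bladetop [ 0.6098 -0.1428  0.105 ]
post [0.6072 0.1663 0.17  ]
```

View pics/z.png

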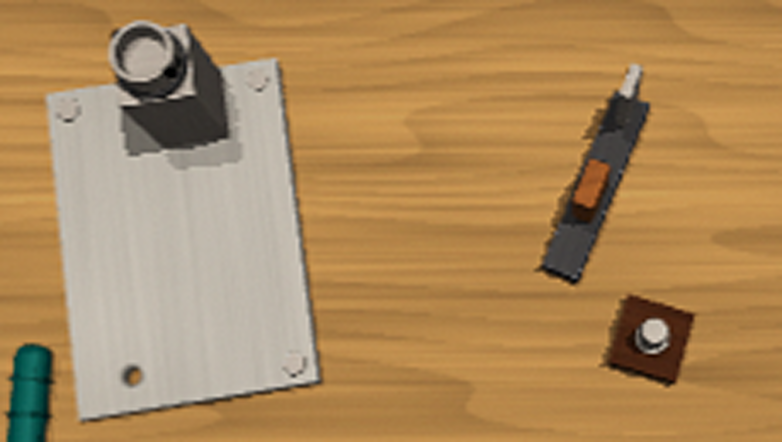

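The crop confirms the hole at crop (133,376), the pin top at (653,333), and the square's blade-top at (633,72), with its toe at the lower left. The stand yaw is about 189.3° and the square's about 159°, so the current tool yaw already nearly suits. Next I move above the pin.

```bash
python3 -m handwheel '[{"tx":-0.039,"ty":-0.0432,"jaw":1},{"tx":-0.039,"ty":-0.0432,"jaw":1},{"tx":-0.039,"ty":-0.0432,"jaw":1},{"tx":-0.039,"ty":-0.0432,"jaw":1},{"tx":-0.039,"ty":-0.0432,"jaw":1},{"tx":-0.039,"ty":-0.0432,"jaw":1},{"tx":-0.039,"ty":-0.0432,"jaw":1},{"tx":-0.039,"ty":-0.0432,"jaw":1},{"tx":-0.039,"ty":-0.0432,"jaw":1},{"tx":-0.039,"ty":-0.0432,"jaw":1}]' 60
python3 -m handwheel '[{"tx":-0.04,"ty":-0.043,"jaw":1},{"tx":-0.039,"ty":-0.043,"tz":0.02,"jaw":1},{"jaw":-0.2},{},{},{},{},{},{},{}]'
python3 - <<'E'
from h import *
import pickle
o=telemetry.get_obs();print(o['ee_pos'],o['tcp_rot'],o['wrist_force'],o['opening'])
c=shot('wrist','w1.png');print(np.array(c['mount']).round(3).tolist());pickle.dump(c,open('c1.pkl','wb'))
E
```

```text
[0.22056968 0.50361919 0.23063116] [-1.79931577e+02  7.78226730e-04  1.56349244e+02] [-0.22704226  0.12733398  0.33923293] 0.08508812483125036
[[0.0, -0.957, -0.29, 0.075], [1.0, 0.0, 0.0, 0.001], [-0.0, -0.29, 0.957, -0.143], [0.0, 0.0, 0.0, 1.0]]$[0]: bad value
$[0]: bad value
```

View pics/w1.png

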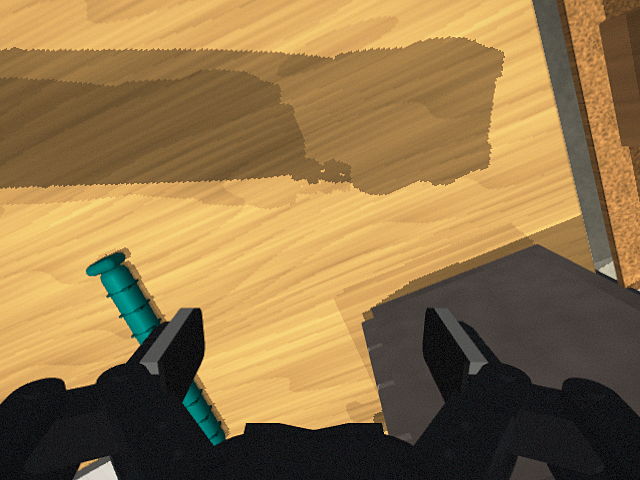

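The moves were refused, so the arm hasn't moved. The wrist view shows the fingertips at about (180,330) and (445,330), with only the putter grip below. I'll retry with all fields filled in.

```bash
python3 -m handwheel '[{"tx":-0.039,"ty":-0.0432,"tz":0.0,"ax":0.0,"ay":0.0,"az":0.0,"jaw":1.0},{"tx":-0.039,"ty":-0.0432,"tz":0.0,"ax":0.0,"ay":0.0,"az":0.0,"jaw":1.0},{"tx":-0.039,"ty":-0.0432,"tz":0.0,"ax":0.0,"ay":0.0,"az":0.0,"jaw":1.0},{"tx":-0.039,"ty":-0.0432,"tz":0.0,"ax":0.0,"ay":0.0,"az":0.0,"jaw":1.0},{"tx":-0.039,"ty":-0.0432,"tz":0.0,"ax":0.0,"ay":0.0,"az":0.0,"jaw":1.0},{"tx":-0.039,"ty":-0.0432,"tz":0.0,"ax":0.0,"ay":0.0,"az":0.0,"jaw":1.0},{"tx":-0.039,"ty":-0.0432,"tz":0.0,"ax":0.0,"ay":0.0,"az":0.0,"jaw":1.0},{"tx":-0.039,"ty":-0.0432,"tz":0.0,"ax":0.0,"ay":0.0,"az":0.0,"jaw":1.0},{"tx":-0.039,"ty":-0.0432,"tz":0.0,"ax":0.0,"ay":0.0,"az":0.0,"jaw":1.0},{"tx":-0.039,"ty":-0.0432,"tz":0.0,"ax":0.0,"ay":0.0,"az":0.0,"jaw":1.0}]' 60
```

```text
time: 1.4
ee_pos: [0.4047, -0.0504, 0.2313]
tcp_rot: [180.0, 0.0, 156.3]
wrist_force: [1.4, 1.0, -0.2]
opening: 0.085
grasp_force: 0.0
```

```bash
python3 -m handwheel '[{"tx":-0.039,"ty":-0.0428,"tz":0.0,"ax":0.0,"ay":0.0,"az":0.0,"jaw":0.2},{"tx":-0.039,"ty":-0.0428,"tz":0.0,"ax":0.0,"ay":0.0,"az":0.0,"jaw":0.2},{"tx":0.0,"ty":0.0,"tz":0.04,"ax":0.0,"ay":0.0,"az":0.0,"jaw":0.2},{"tx":0.0,"ty":0.0,"tz":0.04,"ax":0.0,"ay":0.0,"az":0.0,"jaw":0.2},{"tx":0.0,"ty":0.0,"tz":0.0,"ax":0.0,"ay":0.0,"az":0.0,"jaw":0.2},{"tx":0.0,"ty":0.0,"tz":0.0,"ax":0.0,"ay":0.0,"az":0.0,"jaw":0.2},{"tx":0.0,"ty":0.0,"tz":0.0,"ax":0.0,"ay":0.0,"az":0.0,"jaw":0.2},{"tx":0.0,"ty":0.0,"tz":0.0,"ax":0.0,"ay":0.0,"az":0.0,"jaw":0.2},{"tx":0.0,"ty":0.0,"tz":0.0,"ax":0.0,"ay":0.0,"az":0.0,"jaw":0.2},{"tx":0.0,"ty":0.0,"tz":0.0,"ax":0.0,"ay":0.0,"az":0.0,"jaw":0.2}]'
python3 - <<'E'
from h import *
import pickle
c=shot('wrist','w2.png');pickle.dump(c,open('c2.pkl','wb'))
o=telemetry.get_obs();p=np.array(o['ee_pos'])
for z in(.064,.022,0): print(z,proj(c,[p[0],p[1],z]))
E
```

```text
time: 2.65
ee_pos: [0.4418, -0.158, 0.1515]
tcp_rot: [180.0, 0.0, 156.4]
wrist_force: [0.4, -1.1, 0.2]
opening: 0.051
grasp_force: 0.0
0.064 [311.90573676 249.93001991]
0.022 [312.08206019 232.78185433]
0 [312.15576374 225.61169127]
```

View pics/w2.png

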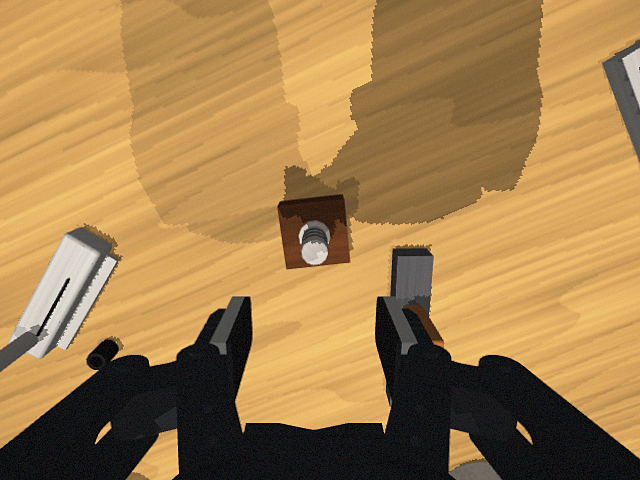

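The pin top is at about (315,254), where the TCP axis projects to (312,250), so it's nearly aligned. The square's stock at (412,275) clears the right finger. I'll correct by a few mm and descend.

```bash
python3 - <<'E'
from h import *
import pickle
c=pickle.load(open('c2.pkl','rb'));im=c['color'];h=cv2.cvtColor(im,cv2.COLOR_RGB2HSV)
m=((h[:,:,1]<60)&(h[:,:,2]>150)).astype(np.uint8);m[:,:285]=0;m[:,345:]=0;m[:205]=0;m[270:]=0
n,l,s,ce=cv2.connectedComponentsWithStats(m)
for i in range(1,n):
  if s[i,4]>30: print(s[i],ce[i])
print(tool(plane(c,(315,254),.064)), plane(c,(315,254),.064))
E
```

```text
[299 224   9  20  69] [302.2173913  232.36231884]
[302 241  26  24 475] [314.20421053 252.70105263]
[-0.00277175  0.00200763  0.08737441] [ 0.44507904 -0.15732409  0.064     ]
```

```bash
python3 -m handwheel '[{"tx":-0.002,"ty":0.0018,"tz":0.02,"ax":0.0,"ay":0.0,"az":0.0,"jaw":0.1},{"tx":0.0,"ty":0.0,"tz":0.035,"ax":0.0,"ay":0.0,"az":0.0,"jaw":0.1},{"tx":0.0,"ty":0.0,"tz":0.035,"ax":0.0,"ay":0.0,"az":0.0,"jaw":0.1},{"tx":0.0,"ty":0.0,"tz":0.0275,"ax":0.0,"ay":0.0,"az":0.0,"jaw":0.1},{"tx":0.0,"ty":0.0,"tz":0.0,"ax":0.0,"ay":0.0,"az":0.0,"jaw":0.1},{"tx":0.0,"ty":0.0,"tz":0.0,"ax":0.0,"ay":0.0,"az":0.0,"jaw":-1.0},{"tx":0.0,"ty":0.0,"tz":0.0,"ax":0.0,"ay":0.0,"az":0.0,"jaw":-1.0},{"tx":0.0,"ty":0.0,"tz":0.0,"ax":0.0,"ay":0.0,"az":0.0,"jaw":-1.0},{"tx":0.0,"ty":0.0,"tz":0.0,"ax":0.0,"ay":0.0,"az":0.0,"jaw":-1.0},{"tx":0.0,"ty":0.0,"tz":0.0,"ax":0.0,"ay":0.0,"az":0.0,"jaw":-1.0}]' 60
```

```text
time: 3.95
ee_pos: [0.4451, -0.1576, 0.0355]
tcp_rot: [180.0, 0.1, 156.3]
wrist_force: [-1.5, 0.7, 6.9]
opening: 0.016
grasp_force: 58.4
```

```bash
python3 -m handwheel '[{"tx":0.0,"ty":0.0,"tz":-0.05,"ax":0.0,"ay":0.0,"az":0.0,"jaw":-1.0},{"tx":0.0,"ty":0.0,"tz":-0.05,"ax":0.0,"ay":0.0,"az":0.0,"jaw":-1.0},{"tx":0.0241,"ty":0.0463,"tz":0.0,"ax":0.0,"ay":0.0,"az":0.0,"jaw":-1.0},{"tx":0.0241,"ty":0.0463,"tz":0.0,"ax":0.0,"ay":0.0,"az":0.0,"jaw":-1.0},{"tx":0.0241,"ty":0.0463,"tz":0.0,"ax":0.0,"ay":0.0,"az":0.0,"jaw":-1.0},{"tx":0.0241,"ty":0.0463,"tz":0.0,"ax":0.0,"ay":0.0,"az":0.0,"jaw":-1.0},{"tx":0.0241,"ty":0.0463,"tz":0.0,"ax":0.0,"ay":0.0,"az":0.0,"jaw":-1.0},{"tx":0.0241,"ty":0.0463,"tz":0.0,"ax":0.0,"ay":0.0,"az":0.0,"jaw":-1.0},{"tx":0.0241,"ty":0.0463,"tz":0.0,"ax":0.0,"ay":0.0,"az":0.0,"jaw":-1.0},{"tx":0.0,"ty":0.0,"tz":0.0,"ax":0.0,"ay":0.0,"az":0.0,"jaw":-1.0}]'
python3 - <<'E'
from h import *
import pickle
c=shot('wrist','w3.png');pickle.dump(c,open('c3.pkl','wb'))
o=telemetry.get_obs();p=np.array(o['ee_pos']);print(p,o['tcp_rot'],o['wrist_force'],o['opening'])
for z in(.018,): print(z,proj(c,[p[0],p[1],z]))
print(proj(c,[.4201,.2071,.018]))
E
```

```text
time: 5.2
ee_pos: [0.4193, 0.2102, 0.1341]
tcp_rot: [180.0, 0.0, 156.6]
wrist_force: [0.2, -0.3, -1.1]
opening: 0.016
grasp_force: 59.3
[0.41942509 0.20866238 0.13410995] [1.79992931e+02 1.04329951e-02 1.56530709e+02] [ 0.11897399  0.00233349 -1.58864987] 0.016247676646231
0.018 [310.02827914 238.75467875]
[308.41854111 240.40245111]
```

View pics/w3.png

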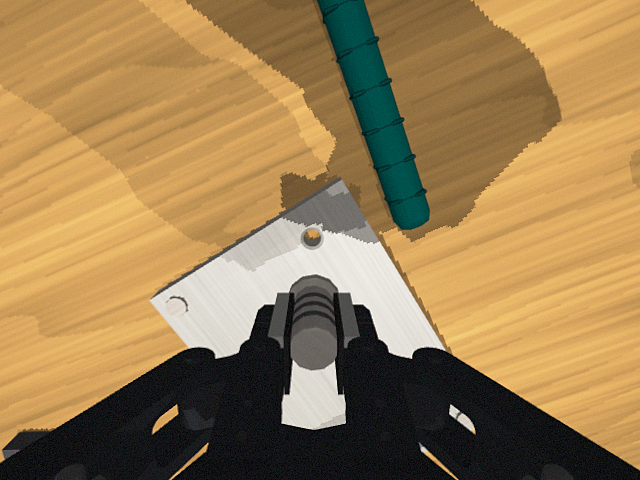

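The pin is held upright with its top at (315,350), and the hole is at (312,238). I'll check the pin's axis in the hand against the hole.

```bash
python3 - <<'E'
from h import *
import pickle
c=pickle.load(open('c3.pkl','rb'))
p=np.array(telemetry.get_obs()['ee_pos'])
for dz in(.0285,-.0085,-.0135,-.03): print(dz,proj(c,[p[0],p[1],p[2]+dz]))
print('hole',plane(c,(312,238.2),.018),tool(plane(c,(312,238.2),.018)))
im=c['color'][215:380,255:375];cv2.imwrite('pics/w3z.png',cv2.resize(im,None,fx=4.5,fy=3.6,interpolation=cv2.INTER_CUBIC)[:,:,::-1])
E
```

```text
0.0285 [307.04666931 353.86415409]
-0.0085 [308.28266124 306.18786687]
-0.0135 [308.41034972 301.25920515]
-0.03 [308.78526969 286.78404241]
hole [0.4196079  0.21013383 0.018     ] [0.00043948 0.0014082  0.11611004]
```

View pics/w3z.png

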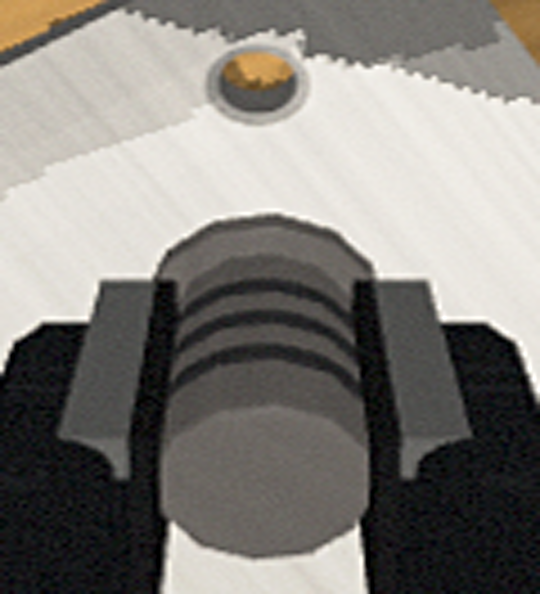

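```bash
python3 - <<'E'
from h import *
import pickle
c=pickle.load(open('c3.pkl','rb'))
p=np.array(telemetry.get_obs()['ee_pos'])
print('pintop',tool(plane(c,(313.7,348.9),p[2]+.0285)))
print('collar far edge',tool(plane(c,(314.5,274.5),p[2]-.0085)),tool(plane(c,(314.5,274.5),p[2]-.0135)))
E
python3 -m handwheel '[{"tx":0.0,"ty":-0.0012,"tz":0.03,"ax":0.0,"ay":0.0,"az":0.0,"jaw":-1.0},{"tx":0.0,"ty":0.0,"tz":0.03,"ax":0.0,"ay":0.0,"az":0.0,"jaw":-1.0},{"tx":0.0,"ty":0.0,"tz":0.01,"ax":0.0,"ay":0.0,"az":0.0,"jaw":-1.0},{"tx":0.0,"ty":0.0,"tz":0.0,"ax":0.0,"ay":0.0,"az":0.0,"jaw":-1.0},{"tx":0.0,"ty":0.0,"tz":0.0,"ax":0.0,"ay":0.0,"az":0.0,"jaw":-1.0},{"tx":0.0,"ty":0.0,"tz":0.0,"ax":0.0,"ay":0.0,"az":0.0,"jaw":-1.0},{"tx":0.0,"ty":0.0,"tz":0.0,"ax":0.0,"ay":0.0,"az":0.0,"jaw":-1.0},{"tx":0.0,"ty":0.0,"tz":0.0,"ax":0.0,"ay":0.0,"az":0.0,"jaw":-1.0},{"tx":0.0,"ty":0.0,"tz":0.0,"ax":0.0,"ay":0.0,"az":0.0,"jaw":-1.0},{"tx":0.0,"ty":0.0,"tz":0.0,"ax":0.0,"ay":0.0,"az":0.0,"jaw":-1.0}]'
python3 - <<'E'
from h import *
import pickle
c=shot('wrist');pickle.dump(c,open('c4.pkl','wb'))
o=telemetry.get_obs();p=np.array(o['ee_pos']);print(p,o['tcp_rot'],o['wrist_force'],o['opening'])
print(proj(c,[p[0],p[1],.018]))
im=c['color'][200:380,245:385];cv2.imwrite('pics/w4z.png',cv2.resize(im,None,fx=3.3,fy=3.3,interpolation=cv2.INTER_CUBIC)[:,:,::-1])
E
```

```text
pintop [ 0.00198437  0.00233634 -0.02850007]
collar far edge [0.01515837 0.00273552 0.00849758] [0.01317011 0.00276082 0.01349794]
time: 6.5
ee_pos: [0.4192, 0.2062, 0.0638]
tcp_rot: [-180.0, -0.0, 156.4]
wrist_force: [-0.5, -0.1, -0.8]
opening: 0.0161
grasp_force: 59.3
[0.41921086 0.20624184 0.06376807] [-1.79997627e+02 -2.16020476e-03  1.56355128e+02] [ 0.41330919 -0.09686099 -1.08415135] 0.015939204788777386
[311.67144206 273.75915566]
```

View pics/w4z.png

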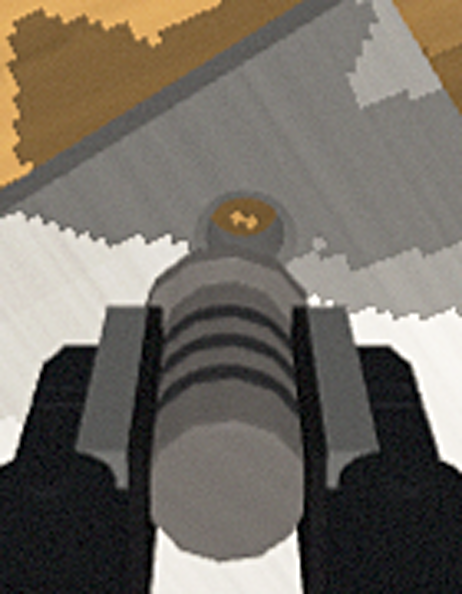

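The hole ring is centred at crop (247,234), i.e. pixel (320,271). The pin axis is at column 314, so a small sideways correction is needed.

```bash
python3 - <<'E'
from h import *
import pickle
c=pickle.load(open('c4.pkl','rb'))
for v in(270,271,272): print('hole',tool(plane(c,(319.8,v),.018)),plane(c,(319.8,v),.018))
p=np.array(telemetry.get_obs()['ee_pos'])
print('pintop',tool(plane(c,(245+228/3.3,200+491/3.3),p[2]+.0285)),'collar',tool(plane(c,(245+228/3.3,200+250/3.3),p[2]-.0135)))
E
```

```text
hole [0.00217061 0.00438793 0.04576797] [0.41897998 0.21113091 0.018     ]
hole [0.00159407 0.00439089 0.04576795] [0.41950931 0.2109024  0.018     ]
hole [0.00101659 0.00439386 0.04576793] [0.4200395  0.21067351 0.018     ]
pintop [ 0.00127229  0.00113208 -0.0285    ] collar [0.01179884 0.00122476 0.01350039]
```

```bash
python3 -m handwheel '[{"tx":0.001,"ty":0.0031,"tz":0.0,"ax":0.0,"ay":0.0,"az":0.0,"jaw":-1.0},{"tx":0.0,"ty":0.0,"tz":0.0,"ax":0.0,"ay":0.0,"az":0.0,"jaw":-1.0},{"tx":0.0,"ty":0.0,"tz":0.008,"ax":0.0,"ay":0.0,"az":0.0,"jaw":-1.0},{"tx":0.0,"ty":0.0,"tz":0.004,"ax":0.0,"ay":0.0,"az":0.0,"jaw":-1.0},{"tx":0.0,"ty":0.0,"tz":0.004,"ax":0.0,"ay":0.0,"az":0.0,"jaw":-1.0},{"tx":0.0,"ty":0.0,"tz":0.003,"ax":0.0,"ay":0.0,"az":0.0,"jaw":-1.0},{"tx":0.0,"ty":0.0,"tz":0.003,"ax":0.0,"ay":0.0,"az":0.0,"jaw":-1.0},{"tx":0.0,"ty":0.0,"tz":0.0,"ax":0.0,"ay":0.0,"az":0.0,"jaw":-1.0},{"tx":0.0,"ty":0.0,"tz":0.0,"ax":0.0,"ay":0.0,"az":0.0,"jaw":-1.0},{"tx":0.0,"ty":0.0,"tz":0.0,"ax":0.0,"ay":0.0,"az":0.0,"jaw":-1.0}]'
```

```text
time: 7.8
ee_pos: [0.4197, 0.2095, 0.042]
tcp_rot: [180.0, 0.0, 156.4]
wrist_force: [-0.2, 0.6, 0.4]
opening: 0.016
grasp_force: 59.3
```

No contact force while the tip is below the plate's surface, so it's in the hole. I continue down until the collar seats.

```bash
python3 -m handwheel '[{"tx":0.0,"ty":0.0,"tz":0.002,"ax":0.0,"ay":0.0,"az":0.0,"jaw":-1.0},{"tx":0.0,"ty":0.0,"tz":0.002,"ax":0.0,"ay":0.0,"az":0.0,"jaw":-1.0},{"tx":0.0,"ty":0.0,"tz":0.002,"ax":0.0,"ay":0.0,"az":0.0,"jaw":-1.0},{"tx":0.0,"ty":0.0,"tz":0.002,"ax":0.0,"ay":0.0,"az":0.0,"jaw":-1.0},{"tx":0.0,"ty":0.0,"tz":0.002,"ax":0.0,"ay":0.0,"az":0.0,"jaw":-1.0},{"tx":0.0,"ty":0.0,"tz":0.001,"ax":0.0,"ay":0.0,"az":0.0,"jaw":-1.0},{"tx":0.0,"ty":0.0,"tz":0.0,"ax":0.0,"ay":0.0,"az":0.0,"jaw":-1.0},{"tx":0.0,"ty":0.0,"tz":0.0,"ax":0.0,"ay":0.0,"az":0.0,"jaw":-1.0},{"tx":0.0,"ty":0.0,"tz":0.0,"ax":0.0,"ay":0.0,"az":0.0,"jaw":-1.0},{"tx":0.0,"ty":0.0,"tz":0.0,"ax":0.0,"ay":0.0,"az":0.0,"jaw":-1.0}]'
```

```text
time: 9.05
ee_pos: [0.4196, 0.2095, 0.0315]
tcp_rot: [180.0, 0.0, 156.3]
wrist_force: [-3.3, -0.8, 6.3]
opening: 0.0165
grasp_force: 60.5
```

```bash
python3 -m handwheel '[{"tx":0.0,"ty":0.0,"tz":0.001,"ax":0.0,"ay":0.0,"az":0.0,"jaw":-1.0},{"tx":0.0,"ty":0.0,"tz":0.001,"ax":0.0,"ay":0.0,"az":0.0,"jaw":-1.0},{"tx":0.0,"ty":0.0,"tz":0.001,"ax":0.0,"ay":0.0,"az":0.0,"jaw":-1.0},{"tx":0.0,"ty":0.0,"tz":0.0,"ax":0.0,"ay":0.0,"az":0.0,"jaw":-1.0},{"tx":0.0,"ty":0.0,"tz":0.0,"ax":0.0,"ay":0.0,"az":0.0,"jaw":-1.0},{"tx":0.0,"ty":0.0,"tz":0.0,"ax":0.0,"ay":0.0,"az":0.0,"jaw":-1.0},{"tx":0.0,"ty":0.0,"tz":0.0,"ax":0.0,"ay":0.0,"az":0.0,"jaw":-1.0},{"tx":0.0,"ty":0.0,"tz":0.0,"ax":0.0,"ay":0.0,"az":0.0,"jaw":-1.0},{"tx":0.0,"ty":0.0,"tz":0.0,"ax":0.0,"ay":0.0,"az":0.0,"jaw":-1.0},{"tx":0.0,"ty":0.0,"tz":0.0,"ax":0.0,"ay":0.0,"az":0.0,"jaw":-1.0}]'
```

```text
time: 10.3
ee_pos: [0.4198, 0.2095, 0.0313]
tcp_rot: [179.9, 0.1, 156.3]
wrist_force: [-13.8, -7.2, 33.4]
opening: 0.0161
grasp_force: 63.2
```

```bash
python3 -m handwheel '[{"tx":0.0,"ty":0.0,"tz":-0.002,"ax":0.0,"ay":0.0,"az":0.0,"jaw":-0.3},{"tx":0.0,"ty":0.0,"tz":0.0,"ax":0.0,"ay":0.0,"az":0.0,"jaw":-0.3},{"tx":0.0,"ty":0.0,"tz":0.0,"ax":0.0,"ay":0.0,"az":0.0,"jaw":-0.3},{"tx":0.0,"ty":0.0,"tz":0.0,"ax":0.0,"ay":0.0,"az":0.0,"jaw":-0.3},{"tx":0.0,"ty":0.0,"tz":0.0,"ax":0.0,"ay":0.0,"az":0.0,"jaw":-0.3},{"tx":0.0,"ty":0.0,"tz":-0.02,"ax":0.0,"ay":0.0,"az":0.0,"jaw":-0.3},{"tx":0.0,"ty":0.0,"tz":-0.05,"ax":0.0,"ay":0.0,"az":0.0,"jaw":-0.3},{"tx":0.0,"ty":0.0,"tz":-0.05,"ax":0.0,"ay":0.0,"az":0.0,"jaw":0.0},{"tx":-0.0412,"ty":-0.0417,"tz":0.0,"ax":0.0,"ay":0.0,"az":0.0,"jaw":0.0},{"tx":-0.0412,"ty":-0.0417,"tz":0.0,"ax":0.0,"ay":0.0,"az":0.0,"jaw":0.0}]'
python3 -m handwheel '[{"tx":-0.0412,"ty":-0.0417,"tz":0.0,"ax":0.0,"ay":0.0,"az":0.0,"jaw":0.0},{"tx":-0.0412,"ty":-0.0417,"tz":0.0,"ax":0.0,"ay":0.0,"az":0.0,"jaw":0.0},{"tx":-0.0412,"ty":-0.0417,"tz":0.0,"ax":0.0,"ay":0.0,"az":0.0,"jaw":0.0},{"tx":-0.0412,"ty":-0.0417,"tz":0.0,"ax":0.0,"ay":0.0,"az":0.0,"jaw":0.0},{"tx":0.0,"ty":0.0,"tz":0.0,"ax":0.0,"ay":0.0,"az":0.0,"jaw":0.0},{"tx":0.0,"ty":0.0,"tz":0.0,"ax":0.0,"ay":0.0,"az":0.0,"jaw":0.0},{"tx":0.0,"ty":0.0,"tz":0.0,"ax":0.0,"ay":0.0,"az":0.0,"jaw":0.0},{"tx":0.0,"ty":0.0,"tz":0.0,"ax":0.0,"ay":0.0,"az":0.0,"jaw":0.0},{"tx":0.0,"ty":0.0,"tz":0.0,"ax":0.0,"ay":0.0,"az":0.0,"jaw":0.0},{"tx":0.0,"ty":0.0,"tz":0.0,"ax":0.0,"ay":0.0,"az":0.0,"jaw":0.0}]'
python3 - <<'E'
from h import *
import pickle
c=shot('wrist');pickle.dump(c,open('c5.pkl','wb'))
t=shot('top');pickle.dump(t,open('t5.pkl','wb'))
p=np.array(telemetry.get_obs()['ee_pos']);print(p)
for z in(.075,.02): print(proj(c,[p[0],p[1],z]))
im=np.zeros((480,800,3),np.uint8);im[:,:640]=c['color'];im[:160,640:]=cv2.resize(t['color'][270:325,165:220],(160,160),interpolation=cv2.INTER_CUBIC);cv2.imwrite('pics/w5.png',im[:,:,::-1])
E
```

```text
time: 11.55
ee_pos: [0.4623, 0.0993, 0.1505]
tcp_rot: [179.9, 0.1, 156.5]
wrist_force: [1.3, 0.8, -0.3]
opening: 0.0426
grasp_force: 0.0
time: 12.8
ee_pos: [0.5456, -0.1185, 0.1499]
tcp_rot: [180.0, 0.0, 156.4]
wrist_force: [-0.6, 0.0, 0.1]
opening: 0.0425
grasp_force: 0.0
[ 0.5456494  -0.1187582   0.14984504]
[311.53042968 256.42433373]
[311.83149908 232.79926694]
```

View pics/w5.png

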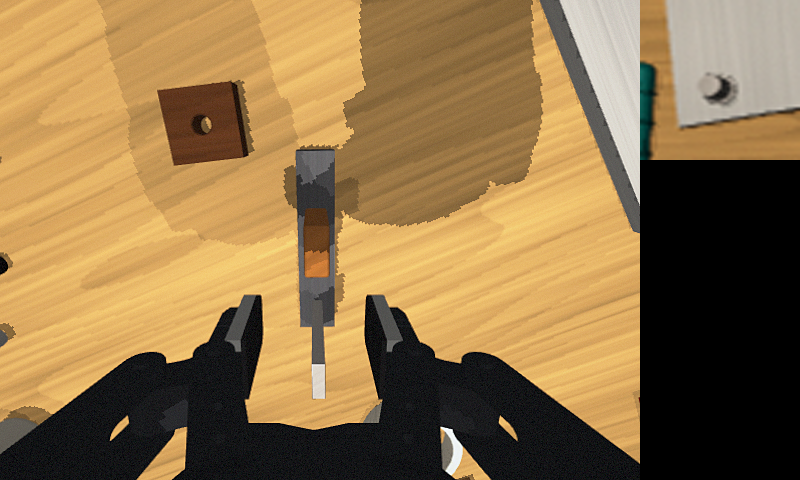

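The pin stands home in its hole (inset). The square's stock runs from (315,151) to (317,325), with the handle at (317,245) and the blade top at (318,381), nearly aligned with the tool. Now the numbers.

```bash
python3 - <<'E'
from h import *
import pickle
c=pickle.load(open('c5.pkl','rb'))
for n,p,z in[('toe',(315.5,152),.02),('stock blade end',(317,325),.02),('handle x65',(317,277),.075),('handle x99?',(316.5,225),.075),('blade top outer',(319,398),.105),('blade top inner',(318.7,364),.105)]: print(n,tool(plane(c,p,z)).round(4))
im=c['color']
for r in range(195,290,6): print(r,im[r,311:323].mean(0).astype(int),end=' ')
E
```

```text
toe [0.0595 0.0026 0.1298]
stock blade end [-0.078   0.0042  0.1299]
handle x65 [-0.0136  0.0034  0.0748]
handle x99? [0.0199 0.003  0.0748]
blade top outer [-0.0793  0.0045  0.0449]
blade top inner [-0.0558  0.0043  0.0449]
195 [49 49 50] 201 [49 48 49] 207 [45 49 54] 213 [77 47 22] 219 [80 49 22] 225 [82 50 25] 231 [104  65  32] 237 [106  66  31] 243 [107  66  31] 249 [100  61  29] 255 [174 105  49] 261 [182 111  50] 267 [209 127  57] 273 [201 123  55] 279 [101 101 103] 285 [101  99 101]
```

```bash
python3 -m handwheel '[{"tx":0.0025,"ty":0.002,"tz":0.03,"ax":0.0,"ay":0.0,"az":-0.7,"jaw":0.0},{"tx":0.0,"ty":0.0,"tz":0.04,"ax":0.0,"ay":0.0,"az":0.0,"jaw":0.0},{"tx":0.0,"ty":0.0,"tz":0.034,"ax":0.0,"ay":0.0,"az":0.0,"jaw":0.0},{"tx":0.0,"ty":0.0,"tz":0.01,"ax":0.0,"ay":0.0,"az":0.0,"jaw":0.0},{"tx":0.0,"ty":0.0,"tz":0.0,"ax":0.0,"ay":0.0,"az":0.0,"jaw":0.0},{"tx":0.0,"ty":0.0,"tz":0.0,"ax":0.0,"ay":0.0,"az":0.0,"jaw":-1.0},{"tx":0.0,"ty":0.0,"tz":0.0,"ax":0.0,"ay":0.0,"az":0.0,"jaw":-1.0},{"tx":0.0,"ty":0.0,"tz":0.0,"ax":0.0,"ay":0.0,"az":0.0,"jaw":-1.0},{"tx":0.0,"ty":0.0,"tz":0.0,"ax":0.0,"ay":0.0,"az":0.0,"jaw":-1.0},{"tx":0.0,"ty":0.0,"tz":0.0,"ax":0.0,"ay":0.0,"az":0.0,"jaw":-1.0}]' 100
```

```text
time: 14.15
ee_pos: [0.5451, -0.1163, 0.0376]
tcp_rot: [180.0, 0.2, 157.0]
wrist_force: [-0.9, -0.2, 7.8]
opening: 0.0151
grasp_force: 98.2
```

Gripped. I lift, carry it to 25 mm in front of the post, and turn it by −32°.

```bash
python3 -m handwheel '[{"tx":0.0,"ty":0.0,"tz":-0.03,"ax":0.0,"ay":0.0,"az":0.0,"jaw":-1.0},{"tx":0.0,"ty":0.0,"tz":-0.04,"ax":0.0,"ay":0.0,"az":0.0,"jaw":-1.0},{"tx":0.0,"ty":0.0,"tz":-0.03,"ax":0.0,"ay":0.0,"az":0.0,"jaw":-1.0},{"tx":0.0272,"ty":0.0373,"tz":0.0,"ax":0.0,"ay":0.0,"az":0.0,"jaw":-1.0},{"tx":0.0272,"ty":0.0373,"tz":0.0,"ax":0.0,"ay":0.0,"az":0.0,"jaw":-1.0},{"tx":0.0272,"ty":0.0373,"tz":0.0,"ax":0.0,"ay":0.0,"az":0.0,"jaw":-1.0},{"tx":0.0272,"ty":0.0373,"tz":0.0,"ax":0.0,"ay":0.0,"az":0.0,"jaw":-1.0},{"tx":0.0272,"ty":0.0373,"tz":0.0,"ax":0.0,"ay":0.0,"az":0.0,"jaw":-1.0},{"tx":0.0272,"ty":0.0373,"tz":0.0,"ax":0.0,"ay":0.0,"az":0.0,"jaw":-1.0},{"tx":0.0,"ty":0.0,"tz":0.0,"ax":0.0,"ay":0.0,"az":0.0,"jaw":-1.0}]'
python3 -m handwheel '[{"tx":0.0,"ty":0.0,"tz":0.0,"ax":0.0,"ay":0.0,"az":-6.5,"jaw":-1.0},{"tx":0.0,"ty":0.0,"tz":0.0,"ax":0.0,"ay":0.0,"az":-6.5,"jaw":-1.0},{"tx":0.0,"ty":0.0,"tz":0.0,"ax":0.0,"ay":0.0,"az":-6.5,"jaw":-1.0},{"tx":0.0,"ty":0.0,"tz":0.0,"ax":0.0,"ay":0.0,"az":-6.5,"jaw":-1.0},{"tx":0.0,"ty":0.0,"tz":0.0,"ax":0.0,"ay":0.0,"az":-6.2,"jaw":-1.0},{"tx":0.0,"ty":0.0,"tz":0.0,"ax":0.0,"ay":0.0,"az":0.0,"jaw":-1.0},{"tx":0.0,"ty":0.0,"tz":0.0,"ax":0.0,"ay":0.0,"az":0.0,"jaw":-1.0},{"tx":0.0,"ty":0.0,"tz":0.0,"ax":0.0,"ay":0.0,"az":0.0,"jaw":-1.0},{"tx":0.0,"ty":0.0,"tz":0.0,"ax":0.0,"ay":0.0,"az":0.0,"jaw":-1.0},{"tx":0.0,"ty":0.0,"tz":0.0,"ax":0.0,"ay":0.0,"az":0.0,"jaw":-1.0}]'
python3 - <<'E'
from h import *
import pickle
c=shot('wrist');pickle.dump(c,open('c6.pkl','wb'))
t=shot('top');pickle.dump(t,open('t6.pkl','wb'))
o=telemetry.get_obs();print(o['ee_pos'],o['tcp_rot'],o['wrist_force'])
im=np.zeros((480,800,3),np.uint8);im[:,:640]=c['color'];im[:280,640:]=cv2.resize(t['color'][190:330,155:235],(160,280),interpolation=cv2.INTER_CUBIC);cv2.imwrite('pics/w6.png',im[:,:,::-1])
E
```

```text
time: 15.4
ee_pos: [0.4803, 0.1561, 0.1359]
tcp_rot: [180.0, -0.0, 157.3]
wrist_force: [0.2, -0.1, -2.9]
opening: 0.0151
grasp_force: 98.4
time: 16.65
ee_pos: [0.4811, 0.1537, 0.1358]
tcp_rot: [-180.0, 0.0, -170.8]
wrist_force: [-0.6, 0.1, -2.3]
opening: 0.0149
grasp_force: 98.4
[0.4811118  0.1537189  0.13578315] [-1.79999931e+02 -8.20572713e-04 -1.70756858e+02] [-0.42689557 -0.22918209 -2.63537377]
```

View pics/w6.png

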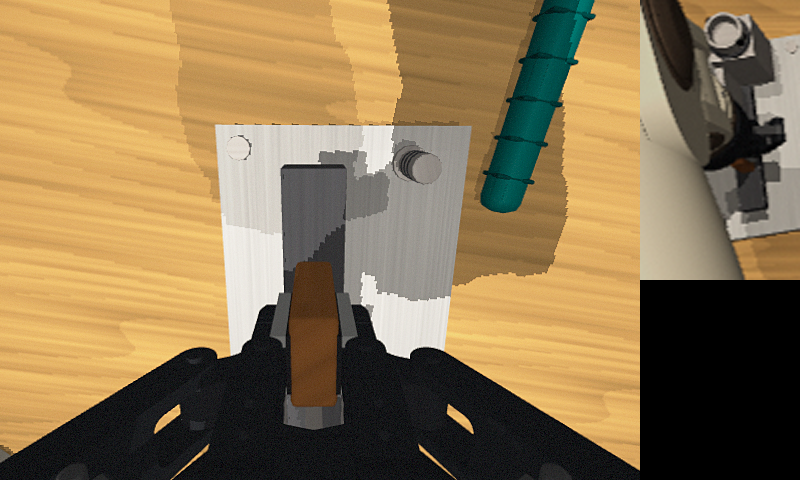

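The square hangs straight over the plate: its toe edge is at row 166, columns 282–346. The plate's free edge is at row 125, with sides running from (216,125) and (470,126). I'll measure relative yaw and lateral offset.

```bash
python3 - <<'E'
from h import *
import pickle
c=pickle.load(open('c6.pkl','rb'));im=c['color'].astype(int);h=cv2.cvtColor(c['color'],cv2.COLOR_RGB2HSV)
S=h[:,:,1]
def ang(a,b): d=b-a;return np.degrees(np.arctan2(d[1],d[0]))
def fit(P,z,name):
    Q=np.array([tool(plane(c,p,z)) for p in P])[:,:2]
    v=cv2.fitLine(Q.astype(np.float32),cv2.DIST_HUBER,0,1e-4,1e-4).ravel();print(name,Q.mean(0).round(4),'ang',np.degrees(np.arctan2(v[1],v[0])).round(2));return v
g=(S<60)
L=[(np.argmax(g[r,190:260])+190-.5,r) for r in range(140,340,8)]
Rr=[(np.nonzero(g[r,400:480])[0].max()+400.5,r) for r in list(range(215,275,6))+list(range(290,340,6))+list(range(132,150,6))]
F=[(x,np.argmax(g[100:150,x])+100-.5) for x in range(225,465,8)]
for n,P in(('left',L),('right',Rr),('free',F)): fit(P,.018,n)
# stock: dark greyish
zt=.118
V=h[:,:,2]
k=(S<60)&(V<100)
L2=[(np.argmax(np.abs(np.diff(im[r,270:300].sum(1))))+270.5,r) for r in range(176,280,6)]
R2=[(np.argmax(np.abs(np.diff(im[r,335:358].sum(1))))+335.5,r) for r in range(176,230,5)]
print(L2[::4],R2[::3])
fit(L2,zt,'sL');fit(R2,zt,'sR')
print('toe',tool(plane(c,(282,166),zt)),tool(plane(c,(346,166),zt)))
E
```

```text
left [-0.0018 -0.0646] ang 0.32
right [-0.0183  0.1054] ang 0.29
free [0.0769 0.0196] ang -89.6
[(np.float64(280.5), 176), (np.float64(280.5), 200), (np.float64(281.5), 224), (np.float64(282.5), 248), (np.float64(282.5), 272)] [(np.float64(346.5), 176), (np.float64(345.5), 191), (np.float64(345.5), 206), (np.float64(345.5), 221)]
sL [ 0.0323 -0.0129] ang -0.06
sR [0.0443 0.0152] ang 0.4
toe [ 0.05930242 -0.01213588  0.01778401] [0.05930051 0.01492112 0.01778398]
```

```bash
python3 -m handwheel '[{"tx":0.0,"ty":0.0,"tz":0.02,"ax":0.0,"ay":0.0,"az":0.2,"jaw":-1.0},{"tx":0.0,"ty":0.0,"tz":0.025,"ax":0.0,"ay":0.0,"az":0.0,"jaw":-1.0},{"tx":0.0,"ty":0.0,"tz":0.02,"ax":0.0,"ay":0.0,"az":0.0,"jaw":-1.0},{"tx":0.0,"ty":0.0,"tz":0.009,"ax":0.0,"ay":0.0,"az":0.0,"jaw":-1.0},{"tx":0.0,"ty":0.0,"tz":0.004,"ax":0.0,"ay":0.0,"az":0.0,"jaw":-1.0},{"tx":0.0,"ty":0.0,"tz":0.001,"ax":0.0,"ay":0.0,"az":0.0,"jaw":-1.0},{"tx":0.0,"ty":0.0,"tz":0.0,"ax":0.0,"ay":0.0,"az":0.0,"jaw":-1.0},{"tx":0.0,"ty":0.0,"tz":0.0,"ax":0.0,"ay":0.0,"az":0.0,"jaw":-1.0},{"tx":0.0,"ty":0.0,"tz":0.0,"ax":0.0,"ay":0.0,"az":0.0,"jaw":-1.0},{"tx":0.0,"ty":0.0,"tz":0.0,"ax":0.0,"ay":0.0,"az":0.0,"jaw":-1.0}]'
```

```text
time: 18.0
ee_pos: [0.4812, 0.1537, 0.0569]
tcp_rot: [-180.0, 0.0, -171.0]
wrist_force: [0.5, 0.1, -2.6]
opening: 0.0147
grasp_force: 98.5
```

```bash
python3 -m handwheel '[{"tx":-0.006,"ty":0.0,"tz":0.0,"ax":0.0,"ay":0.0,"az":0.0,"jaw":-1.0},{"tx":-0.006,"ty":0.0,"tz":0.0,"ax":0.0,"ay":0.0,"az":0.0,"jaw":-1.0},{"tx":-0.005,"ty":0.0,"tz":0.0,"ax":0.0,"ay":0.0,"az":0.0,"jaw":-1.0},{"tx":-0.003,"ty":0.0,"tz":0.0,"ax":0.0,"ay":0.0,"az":0.0,"jaw":-1.0},{"tx":-0.001,"ty":0.0,"tz":0.0,"ax":0.0,"ay":0.0,"az":0.0,"jaw":-1.0},{"tx":0.0,"ty":0.0,"tz":0.0005,"ax":0.0,"ay":0.0,"az":0.0,"jaw":-1.0},{"tx":0.0,"ty":0.0,"tz":0.0005,"ax":0.0,"ay":0.0,"az":0.0,"jaw":-1.0},{"tx":0.0,"ty":0.0,"tz":0.0005,"ax":0.0,"ay":0.0,"az":0.0,"jaw":-1.0},{"tx":0.0,"ty":0.0,"tz":0.0,"ax":0.0,"ay":0.0,"az":0.0,"jaw":-1.0},{"tx":0.0,"ty":0.0,"tz":0.0,"ax":0.0,"ay":0.0,"az":0.0,"jaw":-1.0}]'
```

```text
time: 19.25
ee_pos: [0.5018, 0.157, 0.0556]
tcp_rot: [180.0, 0.0, -170.9]
wrist_force: [-4.8, -1.8, 3.0]
opening: 0.0151
grasp_force: 99.0
```

```bash
python3 -m handwheel '[{"tx":-0.0005,"ty":0.0,"tz":0.0,"ax":0.0,"ay":0.0,"az":0.0,"jaw":-1.0},{"tx":-0.0005,"ty":0.0,"tz":0.0,"ax":0.0,"ay":0.0,"az":0.0,"jaw":-1.0},{"tx":-0.0005,"ty":0.0,"tz":0.0,"ax":0.0,"ay":0.0,"az":0.0,"jaw":-1.0},{"tx":-0.0005,"ty":0.0,"tz":0.0,"ax":0.0,"ay":0.0,"az":0.0,"jaw":-1.0},{"tx":0.0,"ty":0.0,"tz":0.0,"ax":0.0,"ay":0.0,"az":0.0,"jaw":-1.0},{"tx":0.0,"ty":0.0,"tz":0.0,"ax":0.0,"ay":0.0,"az":0.0,"jaw":-1.0},{"tx":0.0,"ty":0.0,"tz":0.0,"ax":0.0,"ay":0.0,"az":0.0,"jaw":-1.0},{"tx":0.0,"ty":0.0,"tz":0.0,"ax":0.0,"ay":0.0,"az":0.0,"jaw":-1.0},{"tx":0.0,"ty":0.0,"tz":0.0,"ax":0.0,"ay":0.0,"az":0.0,"jaw":-1.0},{"tx":0.0,"ty":0.0,"tz":0.0,"ax":0.0,"ay":0.0,"az":0.0,"jaw":-1.0}]'
```

```text
time: 20.5
ee_pos: [0.5038, 0.1573, 0.0556]
tcp_rot: [180.0, 0.0, -171.0]
wrist_force: [-4.5, -0.3, 4.9]
opening: 0.0148
grasp_force: 99.1
```

```bash
python3 -m handwheel '[{"tx":-0.0006,"ty":0.0,"tz":0.0,"ax":0.0,"ay":0.0,"az":0.0,"jaw":-1.0},{"tx":-0.0006,"ty":0.0,"tz":0.0,"ax":0.0,"ay":0.0,"az":0.0,"jaw":-1.0},{"tx":-0.0006,"ty":0.0,"tz":0.0,"ax":0.0,"ay":0.0,"az":0.0,"jaw":-1.0},{"tx":-0.0006,"ty":0.0,"tz":0.0,"ax":0.0,"ay":0.0,"az":0.0,"jaw":-1.0},{"tx":-0.0006,"ty":0.0,"tz":0.0,"ax":0.0,"ay":0.0,"az":0.0,"jaw":-1.0},{"tx":-0.0006,"ty":0.0,"tz":0.0,"ax":0.0,"ay":0.0,"az":0.0,"jaw":-1.0},{"tx":0.0,"ty":0.0,"tz":0.0,"ax":0.0,"ay":0.0,"az":0.0,"jaw":-1.0},{"tx":0.0,"ty":0.0,"tz":0.0,"ax":0.0,"ay":0.0,"az":0.0,"jaw":-1.0},{"tx":0.0,"ty":0.0,"tz":0.0,"ax":0.0,"ay":0.0,"az":0.0,"jaw":-1.0},{"tx":0.0,"ty":0.0,"tz":0.0,"ax":0.0,"ay":0.0,"az":0.0,"jaw":-1.0}]'
python3 -c "
from h import *
o=telemetry.get_obs();print(o['torque'],o['ee_pos'])"
```

```text
time: 21.75
ee_pos: [0.5073, 0.1579, 0.0556]
tcp_rot: [180.0, -0.0, -170.9]
wrist_force: [-6.0, -1.0, 4.9]
opening: 0.0149
grasp_force: 99.4
[-0.13872151  0.87951634  0.02119891] [0.50730033 0.15789486 0.05561783]
```

```bash
python3 -m handwheel '[{"tx":-0.0005,"ty":0.0,"tz":0.0,"ax":0.0,"ay":0.0,"az":0.0,"jaw":-1.0},{"tx":-0.0005,"ty":0.0,"tz":0.0,"ax":0.0,"ay":0.0,"az":0.0,"jaw":-1.0},{"tx":-0.0005,"ty":0.0,"tz":0.0,"ax":0.0,"ay":0.0,"az":0.0,"jaw":-1.0},{"tx":-0.0005,"ty":0.0,"tz":0.0,"ax":0.0,"ay":0.0,"az":0.0,"jaw":-1.0},{"tx":-0.0005,"ty":0.0,"tz":0.0,"ax":0.0,"ay":0.0,"az":0.0,"jaw":-1.0},{"tx":0.0,"ty":0.0,"tz":0.0,"ax":0.0,"ay":0.0,"az":0.0,"jaw":-1.0},{"tx":0.0,"ty":0.0,"tz":0.0,"ax":0.0,"ay":0.0,"az":0.0,"jaw":-1.0},{"tx":0.0,"ty":0.0,"tz":0.0,"ax":0.0,"ay":0.0,"az":0.0,"jaw":-1.0},{"tx":0.0,"ty":0.0,"tz":0.0,"ax":0.0,"ay":0.0,"az":0.0,"jaw":-1.0},{"tx":0.0,"ty":0.0,"tz":0.0,"ax":0.0,"ay":0.0,"az":0.0,"jaw":-1.0}]'
python3 -c "
from h import *
o=telemetry.get_obs();print(o['torque'],o['ee_pos'])"
```

```text
time: 23.0
ee_pos: [0.5072, 0.1579, 0.0556]
tcp_rot: [180.0, -0.3, -170.9]
wrist_force: [-20.3, -3.3, 13.2]
opening: 0.0147
grasp_force: 100.7
[-4.88256788e-01  3.29040778e+00  5.16058947e-05] [0.50722271 0.1578773  0.05558668]
```

The post contact is found: x stays at 0.507 while the force rises to 20 N. Now I press down and trim the pitch slightly so the stock lies flat.

```bash
python3 -m handwheel '[{"tx":0.0,"ty":0.0,"tz":0.0,"ax":0.0,"ay":-0.2,"az":0.0,"jaw":-1.0},{"tx":0.0,"ty":0.0,"tz":0.0,"ax":0.0,"ay":-0.2,"az":0.0,"jaw":-1.0},{"tx":0.0,"ty":0.0,"tz":0.0005,"ax":0.0,"ay":0.0,"az":0.0,"jaw":-1.0},{"tx":0.0,"ty":0.0,"tz":0.0005,"ax":0.0,"ay":0.0,"az":0.0,"jaw":-1.0},{"tx":0.0,"ty":0.0,"tz":0.0005,"ax":0.0,"ay":0.0,"az":0.0,"jaw":-1.0},{"tx":0.0,"ty":0.0,"tz":0.0,"ax":0.0,"ay":0.0,"az":0.0,"jaw":-1.0},{"tx":0.0,"ty":0.0,"tz":0.0,"ax":0.0,"ay":0.0,"az":0.0,"jaw":-1.0},{"tx":0.0,"ty":0.0,"tz":0.0,"ax":0.0,"ay":0.0,"az":0.0,"jaw":-1.0},{"tx":0.0,"ty":0.0,"tz":0.0,"ax":0.0,"ay":0.0,"az":0.0,"jaw":-1.0},{"tx":0.0,"ty":0.0,"tz":0.0,"ax":0.0,"ay":0.0,"az":0.0,"jaw":-1.0}]'
python3 -c "
from h import *
o=telemetry.get_obs();print(o['torque'],o['ee_pos'],o['tcp_rot'],o['wrist_force'])"
```

```text
time: 24.25
ee_pos: [0.5074, 0.1579, 0.0555]
tcp_rot: [180.0, 0.2, -170.9]
wrist_force: [-24.1, -5.0, 25.6]
opening: 0.015
grasp_force: 102.4
[-0.87896499  4.62082735 -0.06498175] [0.50741459 0.15793942 0.05553794] [ 1.79981800e+02  1.79293652e-01 -1.70933607e+02] [-24.06149968  -4.97534583  25.62914761]
```

```bash
python3 -m handwheel '[{"tx":-0.0003,"ty":0.0,"tz":0.0003,"ax":0.0,"ay":0.0,"az":0.0,"jaw":-1.0},{"tx":0.0,"ty":0.0,"tz":0.0,"ax":0.0,"ay":0.0,"az":0.0,"jaw":-1.0},{"tx":0.0,"ty":0.0,"tz":0.0,"ax":0.0,"ay":0.0,"az":0.0,"jaw":-1.0},{"tx":0.0,"ty":0.0,"tz":0.0,"ax":0.0,"ay":0.0,"az":0.0,"jaw":-1.0},{"tx":0.0,"ty":0.0,"tz":0.0,"ax":0.0,"ay":0.0,"az":0.0,"jaw":-1.0},{"tx":0.0,"ty":0.0,"tz":0.0,"ax":0.0,"ay":0.0,"az":0.0,"jaw":-1.0},{"tx":0.0,"ty":0.0,"tz":0.0,"ax":0.0,"ay":0.0,"az":0.0,"jaw":-1.0},{"tx":0.0,"ty":0.0,"tz":0.0,"ax":0.0,"ay":0.0,"az":0.0,"jaw":-1.0},{"tx":0.0,"ty":0.0,"tz":0.0,"ax":0.0,"ay":0.0,"az":0.0,"jaw":-1.0},{"tx":0.0,"ty":0.0,"tz":0.0,"ax":0.0,"ay":0.0,"az":0.0,"jaw":-1.0}]'
python3 - <<'E'
from h import *
o=telemetry.get_obs();print(o['torque'],o['wrist_force'],o['tcp_rot'])
c=shot('wrist');im=c['color'].astype(int);h=cv2.cvtColor(c['color'],cv2.COLOR_RGB2HSV)
# apparent stock width along its length: perspective tells height of toe vs rest
for z in(.038,):
  for r in range(150,290,10):
    d=np.abs(np.diff(im[r,260:370].sum(1)));a=np.argmax(d[:45])+260.5;b=np.argmax(d[65:])+325.5
    A,B=tool(plane(c,(a,r),z)),tool(plane(c,(b,r),z));print(r,a,b,(B-A)[1].round(4),A[0].round(3))
E
```

```text
time: 25.5
ee_pos: [0.5074, 0.1579, 0.0555]
tcp_rot: [180.0, 0.2, -170.9]
wrist_force: [-27.1, -4.2, 28.8]
opening: 0.015
grasp_force: 102.9
[-1.0414308   5.14249564 -0.04380303] [-27.08462687  -4.23649684  28.79766672] [ 1.79981907e+02  1.57392883e-01 -1.70933638e+02]
150 270.5 363.5 0.0387 0.066
160 280.5 352.5 0.0302 0.062
170 280.5 351.5 0.03 0.058
180 280.5 351.5 0.0303 0.053
190 280.5 362.5 0.0352 0.049
200 280.5 343.5 0.0273 0.045
210 281.5 345.5 0.0279 0.04
220 281.5 345.5 0.0282 0.036
230 281.5 333.5 0.0231 0.031
240 282.5 344.5 0.0277 0.027
250 282.5 344.5 0.028 0.022
260 282.5 344.5 0.0282 0.017
270 282.5 344.5 0.0284 0.012
280 283.5 343.5 0.0277 0.007
```

The push holds steady at 27 N against the post and 29 N on the plate, and the tool's tilt matches its tilt when it gripped the square flat on the bench. Handing in.

```bash
python3 -c "
from workcell import workorder
print(workorder.job_done())"
```

```text
the job is handed in; nothing more can be done
None
```

I handed the job in at about 25.5 s: the pin is home in the foot plate and released, and the square is still gripped and pressed into the corner at about 27 N on the post and 29 N on the plate, its flatness judged from force and tilt readings because my picture allowance was used up.

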